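Pin the stop and shim up a specimen clamp

TASK

First drop the knobbed locating pin fully home through the hole in the clamp stop's tail and let go of it. Then take shims from the rack one at a time and stand them upright in the gap between jaw and stop until the sliding jaw can close on them, leaving the spare shims in the rack and everything else on the desk where it is. Last, straddle jaw and stop with the gripper, squeeze until the stack is tight, and finish while still holding that squeeze: do not let go.

Things in the scene. Friction and masses are not known exactly. Their poses are not given: they have to be found in the camera images.
- fixture: clamp bed, flat steel plate 50 x 200 mm, fixed. Origin on its underside, below the face of the open jaw; z up, y along the bed from jaw to stop (plate y = -80 to 120 mm), x across. Bed top (floor of the gap) 10 mm above the desk. Shims stand between two 6 mm high curbs at x = +-19 to +-23, y = -10 to 40 mm.
- jaw: sliding aluminium jaw: upright plate 26 mm wide (x), 12 thick (y = -12 to 0 mm), top 62 mm above the desk, low foot behind (23 mm above the desk). Origin on its gap face at bed-top height; axes as the bed. Starts fully open (above the bed's origin), slides towards the stop (+y, 2 N friction) by at most 14 mm.
- stop: aluminium stop, plate like the jaw's at y = 0 to 12 mm; origin on its gap face at bed-top height, axes as the bed. Gap with jaw open: 20 to 33 mm (2 or 3 shims). A 6 mm thick tail, top 28 mm above the desk, runs back (+y) to the pin hole over a fixed block with a like hole, aligned at the start. Unpinned it slides 6 mm either way along y (1 N).
- stop_hole (a point): centre of the mouth of the pin hole, on top of the stop's tail, 28 mm above the desk and 60 mm behind the stop's gap face. Hole 13 mm in diameter, right through tail and block, 18 mm deep in all; axes as the bed
- rack: wooden rack 48 x 138 mm, fixed. Origin on its underside, y along it. Shims 1 to 4 stand in slots at y = -45, -27, -9, 9 mm, feet 6 mm above the desk, between fins 26 mm wide (x), 26 mm high; curbs 12 mm high at x = +-19.5 to +-23.5. The pin hangs in a holed block (36 x 34 mm, top 28 mm above the desk) at y = 50, its tip 12 mm above the desk.
- pin: locating pin, 50 g: steel shank 10 mm in diameter, 16 mm long, tapered tip; above it a grooved knob 20 mm in diameter and 20 mm high. Origin at the end of the tip, z up along it: knob at z = 16 to 36 mm. Fully home, the knob rests on the stop's tail, tip 16 mm below the hole's mouth.
- shim_1: steel shim: plain plate 34 mm wide (x), 8 mm thick (y), 54 mm tall (z), about 100 g, all four alike. Origin in the middle of its lower edge face. It stands in the rack with its axes as the rack's; can be gripped across its 34 mm width, above fins or jaw plates, which are narrower
- shim_2: steel shim, like shim_1
- shim_3: steel shim, like shim_1
- shim_4: steel shim, like shim_1
- specimen_4: bystander: round resin-mounted metal sample, 40 mm diameter, 18 mm high; origin under its centre
- hex_key_1: bystander: L-shaped hex key, 33 x 88 x 4 mm, lying flat; origin under its centre
- test_block_200: bystander: hexagonal steel test block 45 x 51 x 12 mm; origin under its centre
- eraser: bystander: eraser 21 x 54 x 13 mm; origin under its centre

How it is judged:
By the outcome, as a careful person would: the job done as asked, in the order asked, and still so for the second after the job is handed in, while the arm keeps its last pose, push and grip.
It also fails if it takes over 72 s, if anything falls off the work surface, if the arm or the gripper's body presses on something with over 40 N, if the wrist force passes 120 N, or if a joint passes its speed limit or range.

ROBOT

A 7-joint arm with a two-finger parallel gripper is mounted at the origin on a cart in front of the work surface, level with it; the furniture and walls round the work are solid. World frame = base frame: x ahead of the robot, y to its left, z up, the work surface at z = 0. Lengths are in m, angles in rad, forces in N, time in s.
With the tool pointing down it reaches from about 0.425 to 0.875 m from the base axis. Payload 8.4 kg.
Tool frame: the origin (TCP) lies midway between the tips of the shut fingers; the grasp point (between the pads) lies 19 mm behind it; z points along the fingers, y is the line along which they close (so a half turn about z gives the same grasp; the last joint's range is limited). The gripper opens to 85 mm and grips with 20 to 120 N. Pads are 22 mm wide; open, the fingers measure 114 mm over their backs; the gripper's body (76 mm by 85 mm) begins 54 mm behind the grasp point. The pads swing forward as they close: fully open they stand 13 mm farther back than shut.
Start: joints at [-1.258, 0.333, 0.04, 1.465, -0.013, 1.343, -0.059], TCP at [0.26, 0.596, 0.231] pointing down, gripper open.
Joint ranges: [-2.58, 2.58], [-0.38, 2.09], [-1.3, 1.39], [0.25, 2.4], [-1.5, 4.64], [0.08, 2.09], [-2.65, 2.65]. Speed limits (rad/s): [2.22, 2.22, 2.79, 2.79, 3.14, 3.14, 3.14].

INTERFACE

Orientations are given as a 3x3 rotation matrix whose columns are the frame's x, y, z axes.
In Python, from bench import manip gives the robot as it stands.
- The arm moves only by the tool drive_tool, never from a script. Its argument "motion" is a list of rows, each a list of 3 entries, a list of its own where there are three numbers: the shift along the tool's x, y, z in mm, then the turn, a rotation vector about the tool's x, y, z in degrees, then the closure, from 0 (fully open) to 1 (shut). In form: [[[dx, dy, dz], [rx, ry, rz], hand], ...]. A call has 1 to 5 rows; each row is the pose to reach, as a shift and turn from the pose commanded when the call began, along the tool's axes at that moment; what a row does not reach only later rows make up. A row lasts 1/12 s, in which the tool goes at most 41.7 mm and 7.16 degrees, less where a joint would pass 70% of its speed; a pose out of reach is approached as far as the arm can. A call with a gripper value outside its range is refused whole. The fingers move at their own pace and stop on an object; the grip force is fixed at half the most. Time passes only in rows, so rows that repeat a pose let the fingers close. It gives the time, the measured TCP pose, the force, the opening and the grip force at its end, in the units of the state.
- manip.observe(): the state, without advancing time (a new reading comes with each control period).
- manip.snapshot(name): name is "side" or "top" or "wrist"; returns the picture (384x512x3 uint8, red, green, blue); there is no depth.
- manip.camera_model(name): a dict with "K" (3x3 intrinsics, pixels), "rvec" (rotation vector, rad) and "tvec" (3), from world to camera coordinates, as OpenCV has them. Camera axes: x right, y down, z forward; pixel columns grow to the right and rows downward; lengths in m; the calibration is good to about 2 mm. A picture is of the moment at which its call begins: read the wrist's pose just before it. camera_model takes no time and is no camera call; for the wrist camera it gives the pose at the moment of the call.
- manip.sign_off(): hands the job in; it is judged then, once.
The state is a dict: "time_s": time; "joint_positions": joint angles; "joint_velocities": joint speeds; "joint_efforts": joint torques, N m; "tool_pos": TCP position; "tcp_rot": TCP orientation; "contact_force": force on the tool from outside, world axes, zero at the start; "ft_torque": the same for the moment, N m; "width": finger opening in m; "grip_force": force on a finger pad.
Only numpy, scipy, OpenCV 4.12 (cv2) and the standard library are available. Lean on these libraries where they do the work, as an engineer would, in place of code of your own. Each camera call takes 0.05 s, during which the arm holds its last target. There are 200 camera calls.

## Working session

There is one attempt and no reset: what is moved stays moved. The work goes in short steps, Python scripts to look and compute and a tool call to move; the robot and the scene stay as the last step left them, time stands still between calls to the robot, and variables do not carry over. Pictures are saved under pics/ and viewed, at most 10 in all, crops included, and the job is handed in when it is done.

Besides the shell and the picture viewer there is one more tool, called after "Request:" as name(argument=value, ...) on one line, values as JSON. drive_tool: Moves the arm, as the interface text tells. Its arguments: {"type":"object","properties":{"motion":{"type":"array","items":{"type":"array"}}},"required":["motion"]}

```bash
mkdir -p pics; python3 - <<'E'
from bench import manip
import cv2,numpy as np
s=manip.observe();print({k:np.round(v,3).tolist() for k,v in s.items()})
for n in("top","side"):
    cv2.imwrite(f"pics/{n}0.png",manip.snapshot(n)[:,:,::-1])
    m=manip.camera_model(n);R=cv2.Rodrigues(np.array(m["rvec"]))[0];print(n,np.round(m["K"],1).tolist(),(-R.T@np.ravel(m["tvec"])).round(3),R.round(3).tolist())
E
```

```text
{'time_s': 0.0, 'joint_positions': [-1.258, 0.334, 0.04, 1.466, -0.013, 1.343, -0.058], 'joint_velocities': [0.001, -0.001, -0.0, 0.001, -0.001, -0.001, 0.0], 'joint_efforts': [-0.0, -65.859, 1.365, -40.556, 0.017, 0.013, 0.0], 'tool_pos': [0.26, 0.595, 0.23], 'tcp_rot': [[-0.916, 0.4, -0.001], [0.4, 0.916, -0.002], [-0.0, -0.002, -1.0]], 'contact_force': [-0.207, -0.136, 0.369], 'ft_torque': [0.052, -0.052, 0.03], 'grip_force': 0.0, 'width': 0.085}
top [[482.2, 0.0, 252.7], [0.0, 482.2, 192.1], [0.0, 0.0, 1.0]] [0.366 0.047 1.132] [[0.011, -1.0, 0.003], [-0.996, -0.011, -0.093], [0.093, -0.001, -0.996]]
side [[425.2, 0.0, 252.4], [0.0, 425.2, 194.2], [0.0, 0.0, 1.0]] [0.069 0.709 0.59 ] [[-0.873, -0.487, -0.02], [-0.256, 0.493, -0.831], [0.414, -0.721, -0.556]]
```

View pics/top0.png

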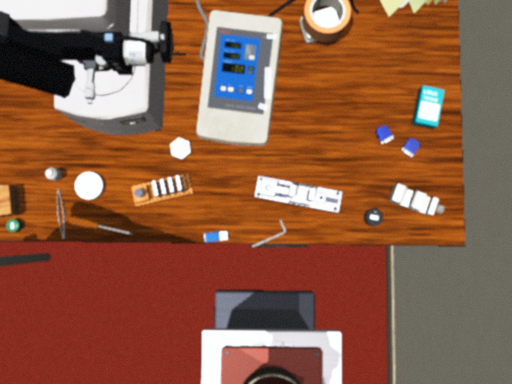

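View pics/side0.png

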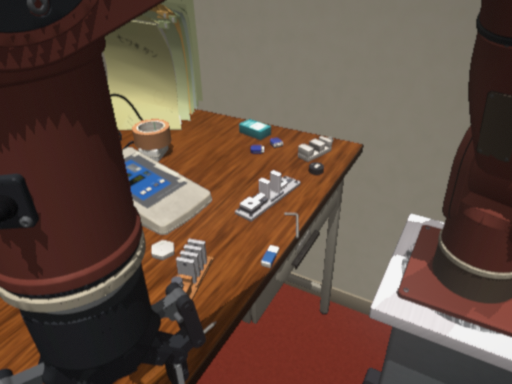

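The top view shows the rack at about (162,190) with the pin on its left end (140,193), and the bed at about (298,194). The hexagonal block is at (180,148), the eraser at (215,237) and the hex key at (270,235).

```bash
cat > h.py <<'E'
from bench import manip
import cv2,numpy as np
def ray(m,uv,z):
    R=cv2.Rodrigues(np.array(m["rvec"],float))[0];c=-R.T@np.ravel(m["tvec"])
    uv=np.asarray(uv,float).reshape(-1,2)
    p=cv2.undistortPoints(uv[:,None],np.array(m["K"]),None)[:,0]
    d=np.c_[p,np.ones(len(p))]@R
    return c+d*((z-c[2])/d[:,2])[:,None]
def proj(m,P): return cv2.projectPoints(np.array(P,float).reshape(-1,3),np.array(m["rvec"],float),np.ravel(m["tvec"]).astype(float),np.array(m["K"]),None)[0][:,0]
def totool(d,s=None):
    s=s or manip.observe(); return np.array(s["tcp_rot"]).T@np.array(d)*1000
E
python3 - <<'E'
from h import *
m=manip.camera_model("top")
for n,uv,z in[("rack",(162,190),.03),("pin",(140,193),.04),("bed",(298,194),.01),("hex",(180,148),.01)]:print(n,ray(m,uv,z).round(3))
im=cv2.imread("pics/top0.png")
c=np.vstack([cv2.resize(im[165:220,120:200],(800,550//2*2-260),interpolation=3)[:290],cv2.resize(im[165:220,245:350],(800,300),interpolation=3)])
a=cv2.resize(im[170:212,125:200],None,fx=6,fy=6,interpolation=3);b=cv2.resize(im[170:216,248:348],None,fx=6,fy=6,interpolation=3)
o=np.zeros((a.shape[0]+b.shape[0],600,3),np.uint8);o[:a.shape[0],:a.shape[1]]=a;o[a.shape[0]:,:b.shape[1]]=b
cv2.imwrite("pics/c0.png",o)
w=manip.camera_model("wrist");R=cv2.Rodrigues(np.array(w["rvec"]))[0];s=manip.observe()
print(np.round(w["K"],0).tolist(),"cam in tool",totool(-R.T@np.ravel(w["tvec"])-s["tool_pos"],s).round(0),(np.array(s["tcp_rot"]).T@R.T).round(2).tolist())
E
```

```text
rack [[0.471 0.254 0.03 ]]
pin [[0.463 0.302 0.04 ]]
bed [[ 0.468 -0.06   0.01 ]]
hex [[0.573 0.218 0.01 ]]
[[323.0, 0.0, 256.0], [0.0, 323.0, 193.0], [0.0, 0.0, 1.0]] cam in tool [  73.   -0. -142.] [[0.0, -0.96, -0.28], [1.0, 0.0, 0.0], [0.0, -0.28, 0.96]]
```

View pics/c0.png

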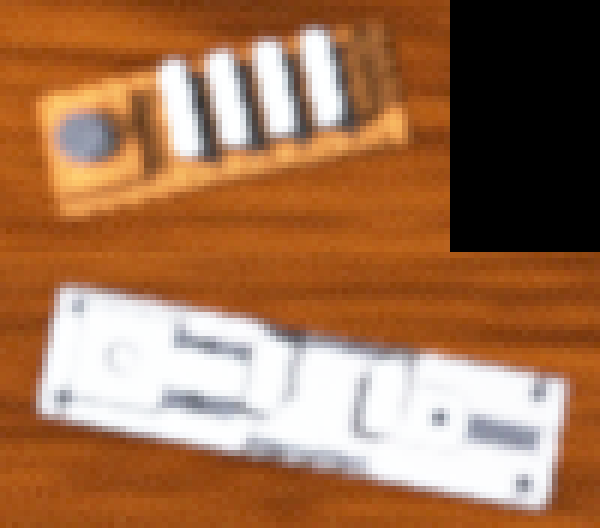

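The crop shows the stop plate and the tail hole on the left, which is bed +y pointing to world +y, and the jaw on the right. The pin is at the rack's left end. I'll go above the rack.

Request:
drive_tool(motion=[[[-40,-27,5],[0,0,7],0],[[-80,-54,10],[0,0,14],0],[[-120,-81,15],[0,0,21],0],[[-160,-108,20],[0,0,28],0],[[-180,-122,25],[0,0,35],0]])

```text
time_s: 0.52
tool_pos: [0.3715, 0.4188, 0.2077]
tcp_rot: [[-0.516, 0.857, -0.0], [0.857, 0.516, 0.0], [0.0, 0.0, -1.0]]
contact_force: [1.3, 0.2, 0.1]
width: 0.0854
grip_force: 0.0
```

```bash
python3 - <<'E'
from h import *
s=manip.observe();print(s["time_s"],s["tool_pos"],np.round(s["tcp_rot"],3).tolist(),totool(np.array([.465,.27,.15])-s["tool_pos"],s))
E
```

```text
0.5167 [0.37151006 0.41877231 0.20769436] [[-0.516, 0.857, -0.0], [0.857, 0.516, 0.0], [0.0, 0.0, -1.0]] [-175.68327747    3.33053018   57.6758454 ]
```

Request:
drive_tool(motion=[[[-38,1,12],[0,0,5],0],[[-76,1,24],[0,0,10],0],[[-114,2,36],[0,0,15],0],[[-150,3,48],[0,0,20],0],[[-176,3,58],[0,0,20],0]])

```text
time_s: 0.93
tool_pos: [0.4663, 0.2684, 0.149]
tcp_rot: [[-0.189, 0.982, -0.0], [0.982, 0.189, -0.001], [-0.001, -0.0, -1.0]]
contact_force: [0.1, 0.3, 0.1]
width: 0.0851
grip_force: 0.0
```

Request:
drive_tool(motion=[[[0,0,0],[0,0,0],0]])

```text
time_s: 1.02
tool_pos: [0.4671, 0.2651, 0.1479]
tcp_rot: [[-0.189, 0.982, -0.001], [0.982, 0.189, -0.004], [-0.004, -0.002, -1.0]]
contact_force: [-0.2, -1.1, -0.3]
width: 0.0853
grip_force: 0.0
```

```bash
python3 - <<'E'
from h import *
m=manip.camera_model("wrist");s=manip.observe()
im=manip.snapshot("wrist")[:,:,::-1]
np.savez("w1.npz",im=im,**{k:np.array(v) for k,v in m.items()})
cv2.imwrite("pics/w1.png",im);print(s["tool_pos"])
E
```

```text
[0.4671368  0.26513297 0.1478601 ]
```

View pics/w1.png

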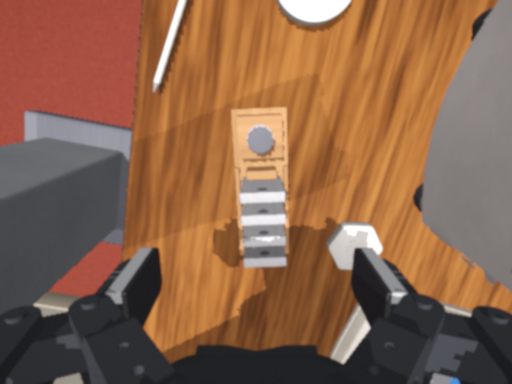

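The wrist view shows the pin knob at about (261,139) and the bright shim tops at rows 197, 220, 242 and 262, columns 241–286. The view is clear enough to measure.

```bash
python3 - <<'E'
from h import *
d=np.load("w1.npz");im=d["im"];m=d
hsv=cv2.cvtColor(np.ascontiguousarray(im),cv2.COLOR_BGR2HSV);roi=(slice(100,275),slice(228,300))
g=((hsv[...,2]>150)&(hsv[...,1]<50)).astype(np.uint8);k=np.zeros_like(g);k[roi]=g[roi]
tops=[]
for c in cv2.findContours(k,0,2)[0]:
    if cv2.contourArea(c)>80:
        x,y,w,h=cv2.boundingRect(c);r=cv2.minAreaRect(c);P=ray(m,[r[0],(x,y+h/2),(x+w,y+h/2)],.060);tops.append(P[0]);print("top",(x,y,w,h),P[0].round(4),"width",np.linalg.norm(P[2]-P[1]).round(4))
# pin disc: low saturation blob
g=((hsv[...,1]<90)).astype(np.uint8);k=np.zeros_like(g);k[120:160,245:280]=g[120:160,245:280]
c=max(cv2.findContours(k,0,2)[0],key=cv2.contourArea);(cx,cy),r=cv2.minEnclosingCircle(c)
print("pin",cx,cy,r,cv2.fitEllipse(c),ray(m,(cx,cy),.048).round(4), ray(m,[(cx-r,cy),(cx+r,cy)],.048))
# rack rim: wood colour contour box
t=np.array(tops);v=t[-1]-t[0];print("dir",np.degrees(np.arctan2(v[1],v[0])),"span",np.linalg.norm(v))
s=manip.observe();print(s["tool_pos"],np.degrees(np.arctan2(s["tcp_rot"][1][0],s["tcp_rot"][0][0])))
E
```

```text
top (243, 257, 44, 10) [0.4828 0.2145 0.06  ] width 0.0348
top (243, 235, 43, 12) [0.4788 0.2323 0.06  ] width 0.0334
top (241, 207, 45, 21) [0.4746 0.2489 0.06  ] width 0.0341
top (239, 190, 47, 15) [0.4705 0.2666 0.06  ] width 0.035
top (247, 125, 27, 28) [0.4601 0.3091 0.06  ] width 0.0191
pin 259.5 138.5 15.182326316833496 ((259.8066101074219, 138.3916778564453), (27.929168701171875, 29.89750862121582), 172.29530334472656) [[0.4606 0.3073 0.048 ]] [[0.44951171 0.30513671 0.048     ]
 [0.47165036 0.3094309  0.048     ]]
dir 103.46455418131677 span 0.09721800984792382
[0.46587897 0.26844796 0.1487222 ] 101.09626206880351
```

Request:
drive_tool(motion=[[[25,1,15],[0,0,-2],0],[[39,2,45],[0,0,-2.2],0],[[39,2,80],[0,0,-2.2],0],[[39,2,108],[0,0,-2.2],0],[[39,2,118],[0,0,-2.2],0]])

```text
time_s: 1.48
tool_pos: [0.4562, 0.3107, 0.028]
tcp_rot: [[-0.238, 0.971, -0.005], [0.971, 0.238, -0.003], [-0.002, -0.005, -1.0]]
contact_force: [-0.1, -0.7, 0.2]
width: 0.0856
grip_force: 0.0
```

Request:
drive_tool(motion=[[[0,0,0],[0,0,0],0],[[0,0,0],[0,0,0],0.5],[[0,0,0],[0,0,0],1],[[0,0,0],[0,0,0],1],[[0,0,0],[0,0,0],1]])

```text
time_s: 1.9
tool_pos: [0.4601, 0.3113, 0.0335]
tcp_rot: [[-0.235, 0.972, 0.002], [0.972, 0.235, 0.002], [0.001, 0.002, -1.0]]
contact_force: [0.0, -0.4, 0.5]
width: 0.0388
grip_force: 0.0
```

Request:
drive_tool(motion=[[[0,0,0],[0,0,0],1],[[0,0,0],[0,0,0],1],[[0,0,0],[0,0,0],1],[[0,0,0],[0,0,0],1],[[0,0,0],[0,0,0],1]])

```text
time_s: 2.32
tool_pos: [0.4597, 0.311, 0.033]
tcp_rot: [[-0.235, 0.972, 0.001], [0.972, 0.235, 0.001], [0.001, 0.001, -1.0]]
contact_force: [-1.0, -1.0, 6.7]
width: 0.0164
grip_force: 58.4
```

Request:
drive_tool(motion=[[[0,0,-25],[0,0,0],1],[[0,0,-60],[0,0,0],1],[[-30,-5,-90],[0,0,2],1],[[-65,-11,-105],[0,0,6],1],[[-100,-18,-110],[0,0,11],1]])

```text
time_s: 2.73
tool_pos: [0.4668, 0.2092, 0.1453]
tcp_rot: [[-0.044, 0.999, 0.004], [0.999, 0.044, 0.003], [0.003, 0.004, -1.0]]
contact_force: [1.8, 0.0, -0.8]
width: 0.0163
grip_force: 61.4
```

Request:
drive_tool(motion=[[[-38,-1,0],[0,0,4],1],[[-77,-1,0],[0,0,8],1],[[-116,-1,0],[0,0,12],1],[[-155,-1,0],[0,0,12],1],[[-180,-1,0],[0,0,12],1]])

```text
time_s: 3.15
tool_pos: [0.4722, 0.0253, 0.1423]
tcp_rot: [[0.167, 0.986, 0.001], [0.986, -0.167, 0.0], [0.0, 0.001, -1.0]]
contact_force: [-0.7, -0.1, -1.4]
width: 0.0162
grip_force: 61.4
```

Request:
drive_tool(motion=[[[0,0,0],[0,0,0],1],[[0,0,0],[0,0,0],1]])

```text
time_s: 3.32
tool_pos: [0.4725, 0.0281, 0.1422]
tcp_rot: [[0.167, 0.986, 0.0], [0.986, -0.167, 0.001], [0.001, 0.0, -1.0]]
contact_force: [0.1, 0.9, -1.2]
width: 0.0163
grip_force: 61.4
```

```bash
python3 - <<'E'
from h import *
m=manip.camera_model("wrist");s=manip.observe()
im=manip.snapshot("wrist")[:,:,::-1]
np.savez("w2.npz",im=im,tp=s["tool_pos"],tr=s["tcp_rot"],**{k:np.array(v) for k,v in m.items()})
cv2.imwrite("pics/w2.png",cv2.resize(im[40:384,100:420],None,fx=1.7,fy=1.7));print(s["tool_pos"])
E
```

```text
[0.47250777 0.02805003 0.14224938]
```

View pics/w2.png

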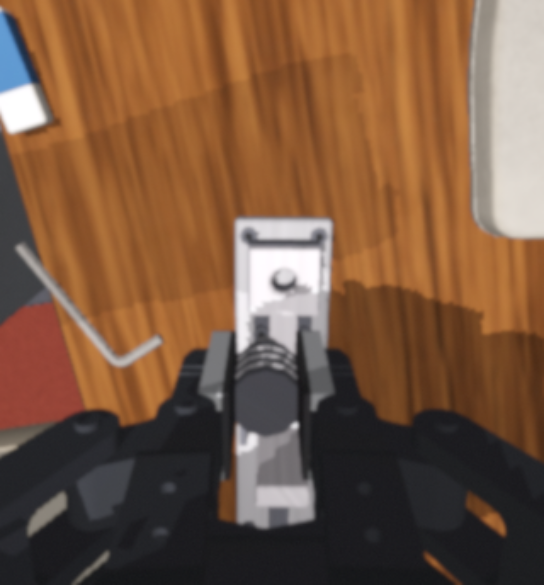

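The wrist view shows the hole mouth at about crop (285,280), which is pixel (268,205). The held knob's top is at about crop (268,402), pixel (258,276). The bed edges run vertically in the picture, so the yaw is right.

```bash
python3 - <<'E'
from h import *
d=np.load("w2.npz");im=np.ascontiguousarray(d["im"]);m=d
g=cv2.cvtColor(im,6)
T=lambda P:(P-d["tp"])@d["tr"]*1000
print("hole tool", T(ray(m,(267.6,204.7),.028)).round(1))
for z in(.150,.157):print("knob tool",z,T(ray(m,[(257.6,276.5),(257.6,259),(257.6,295)],z)).round(1).tolist())
# hole blob
r=g[195:218,255:285];b=cv2.resize(g[185:300,225:305],None,fx=6.5,fy=5.2,interpolation=3);cv2.imwrite("pics/w2z.png",np.clip(b.astype(float)*1.2,0,255))
e=cv2.Canny(g,60,140)
L=cv2.HoughLinesP(e,1,np.pi/360,25,minLineLength=40,maxLineGap=6)
for l in L[:,0]:
    if 230<l[0]<305 and 160<min(l[1],l[3]) and abs(l[0]-l[2])<12: 
        P=ray(m,[l[:2],l[2:]],.010);v=P[0]-P[1];v*=np.sign(v[1]);print(l,np.degrees(np.arctan2(v[1],v[0])).round(1),T(P).round(1).tolist())
E
```

```text
hole tool [[-14.    8.8 114.2]]
knob tool 0.15 [[-8.5, -0.1, -7.8], [0.6, -0.1, -7.8], [-18.5, -0.0, -7.8]]
knob tool 0.157 [[-4.3, -0.1, -14.8], [4.3, -0.1, -14.7], [-13.8, -0.1, -14.8]]
[238 169 238 242] 79.5 [[12.5, -16.5, 132.3], [-56.5, -17.5, 132.2]]
[274 241 276 309] 82.9 [[-55.4, 15.8, 132.2], [-128.8, 19.0, 132.2]]
[238 257 239 347] 80.1 [[-71.8, -17.7, 132.2], [-174.4, -18.3, 132.1]]
[247 260 247 168] 80.0 [[-75.0, -9.3, 132.2], [13.4, -8.7, 132.3]]
[292 245 295 170] 80.1 [[-59.5, 32.6, 132.2], [11.6, 32.9, 132.3]]
[286 225 289 169] 79.1 [[-39.5, 26.5, 132.2], [12.5, 27.7, 132.3]][ WARN:0@0.018] global loadsave.cpp:1063 imwrite_ Unsupported depth image for selected encoder is fallbacked to CV_8U.
```

View pics/w2z.png

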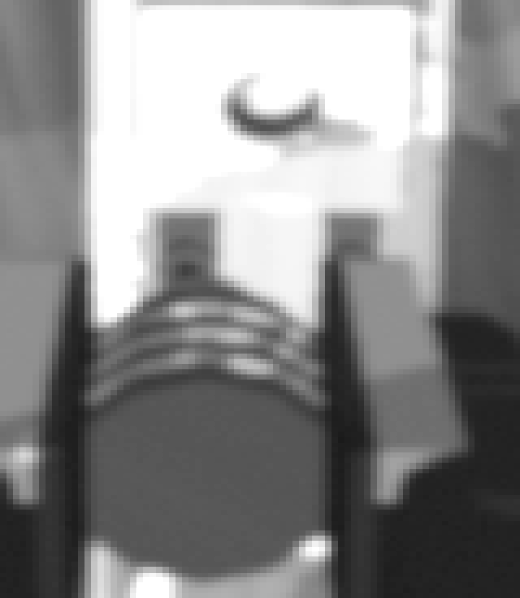

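Request:
drive_tool(motion=[[[-9,8.2,20],[0,0,0],1],[[-9,8.2,50],[0,0,0],1],[[-9,8.2,75],[0,0,0],1],[[-9,8.2,82],[0,0,0],1],[[-9,8.2,82],[0,0,0],1]])

```text
time_s: 3.78
tool_pos: [0.4776, 0.0201, 0.0583]
tcp_rot: [[0.161, 0.987, -0.004], [0.987, -0.161, -0.001], [-0.002, -0.004, -1.0]]
contact_force: [-0.4, -0.0, -1.1]
width: 0.0166
grip_force: 61.4
```

```bash
python3 - <<'E'
from h import *
m=manip.camera_model("wrist");s=manip.observe()
im=manip.snapshot("wrist")[:,:,::-1]
np.savez("w3.npz",im=im,tp=s["tool_pos"],tr=s["tcp_rot"],**{k:np.array(v) for k,v in m.items()})
T=lambda p:proj(m,np.array(s["tool_pos"])+np.array(s["tcp_rot"])@(np.array(p)/1000))
print(s["tool_pos"],T([-4.2,0,21]),T([-4.2,0,s["tool_pos"][2]*1000-28]))
cv2.imwrite("pics/w3.png",cv2.resize(im[180:310,196:316],None,fx=5,fy=4.6,interpolation=cv2.INTER_CUBIC))
E
```

```text
[0.47759318 0.02006657 0.05830988] [[257.47610202 241.79877792]] [[257.41195377 234.89683015]]
```

View pics/w3.png

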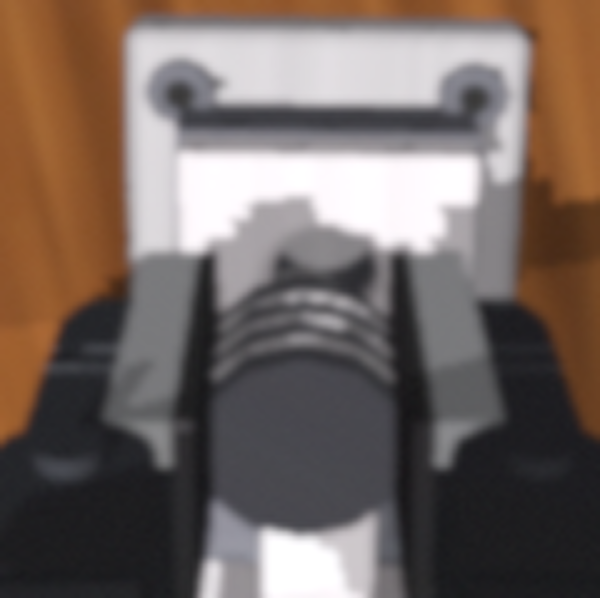

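The picture shows the hole mouth's far rim at crop (323,226), just behind the knob. The pin sits about 2 mm off laterally and about 2.5 mm off lengthwise, mostly because the arm hadn't settled yet.

Request:
drive_tool(motion=[[[0,0,0],[0,0,0],1],[[0,0,0],[0,0,0],1]])

```text
time_s: 4.0
tool_pos: [0.4802, 0.0197, 0.0614]
tcp_rot: [[0.163, 0.987, 0.002], [0.987, -0.163, 0.001], [0.001, 0.002, -1.0]]
contact_force: [-0.2, -0.3, -0.7]
width: 0.0162
grip_force: 61.4
```

Request:
drive_tool(motion=[[[-2.3,-0.2,0],[0,0,0],1],[[-2.3,-0.2,4],[0,0,0],1],[[-2.3,-0.2,8],[0,0,0],1],[[-2.3,-0.2,12],[0,0,0],1],[[-2.3,-0.2,15],[0,0,0],1]])

```text
time_s: 4.42
tool_pos: [0.4783, 0.0169, 0.0444]
tcp_rot: [[0.163, 0.987, -0.0], [0.987, -0.163, -0.0], [-0.0, -0.0, -1.0]]
contact_force: [-0.3, 0.5, 0.0]
width: 0.0165
grip_force: 61.4
```

Request:
drive_tool(motion=[[[0,0,2],[0,0,0],1],[[0,0,2],[0,0,0],1]])

```text
time_s: 4.58
tool_pos: [0.4781, 0.0168, 0.0423]
tcp_rot: [[0.163, 0.987, -0.001], [0.987, -0.163, -0.0], [-0.001, -0.001, -1.0]]
contact_force: [-0.1, 0.5, -1.0]
width: 0.0165
grip_force: 61.4
```

Request:
drive_tool(motion=[[[0,0,3],[0,0,0],1],[[0,0,6],[0,0,0],1],[[0,0,8],[0,0,0],1],[[0,0,8],[0,0,0],1]])

```text
time_s: 4.92
tool_pos: [0.4782, 0.0168, 0.0344]
tcp_rot: [[0.163, 0.987, -0.001], [0.987, -0.163, -0.0], [-0.0, -0.001, -1.0]]
contact_force: [-0.7, -0.2, -0.6]
width: 0.0165
grip_force: 61.4
```

Request:
drive_tool(motion=[[[0,0,0],[0,0,0],0.6],[[0,0,0],[0,0,0],0.4],[[0,0,0],[0,0,0],0.2],[[0,0,0],[0,0,0],0],[[0,0,-10],[0,0,0],0]])

```text
time_s: 5.33
tool_pos: [0.4774, 0.0168, 0.044]
tcp_rot: [[0.163, 0.987, -0.002], [0.987, -0.163, -0.001], [-0.001, -0.002, -1.0]]
contact_force: [-0.8, 1.1, 0.7]
width: 0.0752
grip_force: 0.0
```

Request:
drive_tool(motion=[[[-20,0,-40],[0,0,0],0],[[-50,0,-80],[0,0,0],0],[[-60,0,-95],[0,0,0],0],[[-60,0,-95],[0,0,0],0],[[-60,0,-95],[0,0,0],0]])

```text
time_s: 5.75
tool_pos: [0.4697, -0.043, 0.1419]
tcp_rot: [[0.165, 0.986, 0.004], [0.986, -0.165, 0.002], [0.002, 0.003, -1.0]]
contact_force: [-0.6, -0.1, -1.2]
width: 0.0857
grip_force: 0.0
```

```bash
python3 - <<'E'
from h import *
m=manip.camera_model("wrist");s=manip.observe()
im=manip.snapshot("wrist")[:,:,::-1]
np.savez("w4.npz",im=im,tp=s["tool_pos"],tr=s["tcp_rot"],**{k:np.array(v) for k,v in m.items()})
cv2.imwrite("pics/w4.png",cv2.resize(im[90:290,200:320],None,fx=5,fy=3,interpolation=cv2.INTER_CUBIC));print(s["tool_pos"])
E
```

```text
[ 0.46971836 -0.04298958  0.14189131]
```

View pics/w4.png

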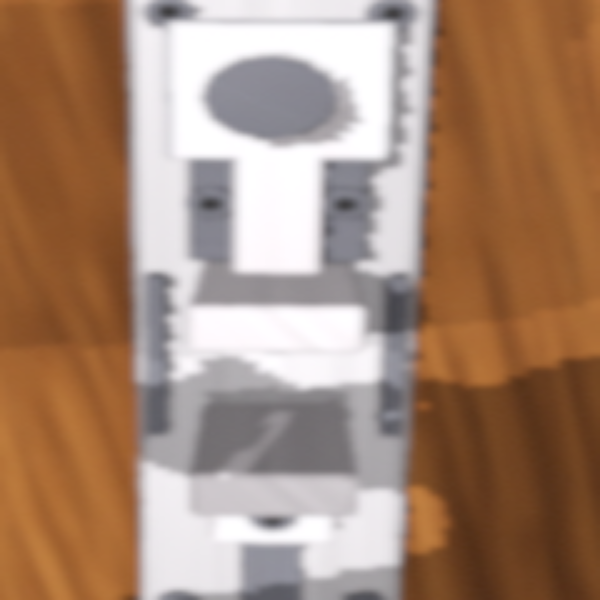

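The pin is home: its knob rests on the tail at crop (272,97). The stop top's gap edge is at crop row 352 and the jaw top's gap edge is at row 472.

```bash
python3 - <<'E'
from h import *
d=np.load("w4.npz");im=np.ascontiguousarray(d["im"]);m=d;g=cv2.cvtColor(im,6).astype(int)
T=lambda P:(P-d["tp"])@d["tr"]*1000
col=g[190:268,245:266].mean(1).round();print([(190+i,int(v)) for i,v in enumerate(col)])
for n,uv,z in[("stop gap edge",(255.2,207.3),.062),("stop back",(255.2,191.7),.062),("jaw gap edge",(254.9,247.3),.062),("jaw back",(254.9,261.7),.062),("jaw foot of face",(254.9,221),.010),("knob",(254.4,122.3),.048)]:
    P=ray(m,uv,z);print(n,P.round(4)[0],T(P).round(1)[0])
E
```

```text
[(190, 152), (191, 182), (192, 220), (193, 243), (194, 252), (195, 253), (196, 254), (197, 253), (198, 253), (199, 253), (200, 253), (201, 252), (202, 252), (203, 252), (204, 251), (205, 248), (206, 241), (207, 238), (208, 240), (209, 239), (210, 235), (211, 230), (212, 227), (213, 225), (214, 220), (215, 214), (216, 209), (217, 202), (218, 189), (219, 170), (220, 150), (221, 139), (222, 134), (223, 129), (224, 121), (225, 115), (226, 114), (227, 116), (228, 119), (229, 119), (230, 120), (231, 119), (232, 118), (233, 117), (234, 117), (235, 117), (236, 117), (237, 117), (238, 117), (239, 118), (240, 120), (241, 121), (242, 121), (243, 121), (244, 121), (245, 121), (246, 125), (247, 143), (248, 171), (249, 191), (250, 200), (251, 203), (252, 203), (253, 203), (254, 202), (255, 202), (256, 202), (257, 202), (258, 201), (259, 201), (260, 199), (261, 198), (262, 197), (263, 196), (264, 203), (265, 218), (266, 235), (267, 247)]
stop gap edge [ 0.4679 -0.047   0.062 ] [-4.5 -1.4 79.9]
stop back [ 0.4698 -0.0354  0.062 ] [ 7.3 -1.4 79.9]
jaw gap edge [ 0.4624 -0.0783  0.062 ] [-36.3  -1.7  79.8]
jaw back [ 0.4604 -0.0902  0.062 ] [-48.3  -1.7  79.8]
jaw foot of face [ 0.4625 -0.0775  0.01  ] [-35.5  -1.9 131.8]
knob [0.4772 0.0116 0.048 ] [54.9 -2.  94. ]
```

Gap about 32 mm, so three shims. I'll go and fetch shim 4.

Request:
drive_tool(motion=[[[39,-6,0],[0,0,-4],0],[[78,-12,0],[0,0,-9],0],[[117,-19,0],[0,0,-14],0],[[156,-25,0],[0,0,-18],0],[[195,-32,0],[0,0,-22.8],0]])

```text
time_s: 6.22
tool_pos: [0.4676, 0.1578, 0.1388]
tcp_rot: [[-0.236, 0.972, -0.002], [0.972, 0.236, -0.001], [-0.0, -0.002, -1.0]]
contact_force: [1.1, 0.4, -0.3]
width: 0.0857
grip_force: 0.0
```

Request:
drive_tool(motion=[[[39,9,5],[0,0,0],0],[[78,19,15],[0,0,0],0],[[109,26.5,30],[0,0,0],0],[[109,26.5,50],[0,0,0],0],[[109,26.5,60],[0,0,0],0]])

```text
time_s: 6.63
tool_pos: [0.4667, 0.2695, 0.0763]
tcp_rot: [[-0.237, 0.972, -0.004], [0.972, 0.237, -0.003], [-0.002, -0.005, -1.0]]
contact_force: [-0.8, -0.8, -0.8]
width: 0.0855
grip_force: 0.0
```

Request:
drive_tool(motion=[[[0,0,0],[0,0,0],0],[[0,0,0],[0,0,0],0],[[0,0,0],[0,0,0],0]])

```text
time_s: 6.88
tool_pos: [0.47, 0.2666, 0.0805]
tcp_rot: [[-0.23, 0.973, 0.0], [0.973, 0.23, -0.0], [-0.0, 0.0, -1.0]]
contact_force: [0.9, 0.2, 0.1]
width: 0.0853
grip_force: 0.0
```

Request:
drive_tool(motion=[[[0,0,25],[0,0,0],0],[[0,0,42],[0,0,0],0.2],[[0,0,50],[0,0,0],0.4],[[0,0,50],[0,0,0],0.4],[[0,0,50],[0,0,0],1]])

```text
time_s: 7.3
tool_pos: [0.47, 0.2672, 0.0308]
tcp_rot: [[-0.231, 0.973, 0.0], [0.973, 0.231, 0.0], [0.0, 0.001, -1.0]]
contact_force: [-0.5, -0.5, -0.0]
width: 0.0407
grip_force: 0.0
```

Request:
drive_tool(motion=[[[0,0,0],[0,0,0],1],[[0,0,0],[0,0,0],1],[[0,0,0],[0,0,0],1]])

```text
time_s: 7.55
tool_pos: [0.4704, 0.2678, 0.0313]
tcp_rot: [[-0.232, 0.973, 0.002], [0.973, 0.232, 0.001], [0.001, 0.002, -1.0]]
contact_force: [-0.1, -1.7, 7.3]
width: 0.0326
grip_force: 60.3
```

Request:
drive_tool(motion=[[[0,0,-35],[0,0,0],1],[[0,0,-70],[0,0,0],1],[[-30,-8,-95],[0,0,5],1],[[-68,-17,-98],[0,0,11],1],[[-106,-26,-98],[0,0,17],1]])

```text
time_s: 7.97
tool_pos: [0.47, 0.1583, 0.1305]
tcp_rot: [[0.066, 0.998, 0.004], [0.998, -0.066, 0.003], [0.003, 0.004, -1.0]]
contact_force: [1.4, -1.5, -1.2]
width: 0.0323
grip_force: 62.6
```

Request:
drive_tool(motion=[[[-39,2,0],[0,0,2],1],[[-78,4,0],[0,0,4],1],[[-117,6,0],[0,0,6.3],1],[[-156,8,0],[0,0,6.3],1],[[-195,10,0],[0,0,6.3],1]])

```text
time_s: 8.38
tool_pos: [0.4663, -0.0386, 0.1286]
tcp_rot: [[0.172, 0.985, 0.001], [0.985, -0.172, 0.001], [0.001, 0.001, -1.0]]
contact_force: [0.7, 0.3, -1.5]
width: 0.0324
grip_force: 62.6
```

Request:
drive_tool(motion=[[[-15.5,-0.6,10],[0,0,0],1],[[-15.5,-0.6,20],[0,0,0],1],[[-15.5,-0.6,20],[0,0,0],1],[[-15.5,-0.6,20],[0,0,0],1]])

```text
time_s: 8.72
tool_pos: [0.463, -0.0512, 0.1078]
tcp_rot: [[0.171, 0.985, -0.001], [0.985, -0.171, 0.0], [0.0, -0.001, -1.0]]
contact_force: [0.9, 0.1, -0.4]
width: 0.0329
grip_force: 62.6
```

```bash
cat > near.py <<'E'
from h import *
import sys
# target bed offset (mm from stop face, of TCP), prints tool shift needed
s=manip.observe();S=np.array([.4679,-.0470,0]);u=np.array([.1736,.9848,0])
t=S+u*float(sys.argv[1])/1000;d=totool(t-np.array(s["tool_pos"]),s)
print("tool",np.round(s["tool_pos"],4),"shift",d[:2].round(1),"yaw",np.degrees(np.arctan2(s["tcp_rot"][1][0],s["tcp_rot"][0][0])).round(2))
E
python3 near.py -5.1
```

```text
tool [ 0.463  -0.0512  0.1078] shift [-0.2  4.2] yaw 80.14
```

Request:
drive_tool(motion=[[[0,3.8,5],[0,0,0],1],[[0,3.8,10],[0,0,0],1],[[0,3.8,10],[0,0,0],1],[[0,3.8,10],[0,0,0],1]])

```text
time_s: 9.05
tool_pos: [0.4669, -0.0522, 0.0976]
tcp_rot: [[0.171, 0.985, -0.001], [0.985, -0.171, -0.0], [-0.001, -0.001, -1.0]]
contact_force: [-0.3, -0.0, -1.1]
width: 0.0327
grip_force: 62.6
```

```bash
python3 near.py -5.1; python3 - <<'E'
from h import *
m=manip.camera_model("wrist");s=manip.observe()
im=manip.snapshot("wrist")[:,:,::-1]
np.savez("w5.npz",im=im,tp=s["tool_pos"],tr=s["tcp_rot"],**{k:np.array(v) for k,v in m.items()})
cv2.imwrite("pics/w5.png",cv2.resize(im[150:320,190:320],None,fx=4.5,fy=3.5,interpolation=cv2.INTER_CUBIC))
E
```

```text
tool [ 0.4669 -0.0522  0.0976] shift [0.3 0.1] yaw 80.16
```

View pics/w5.png

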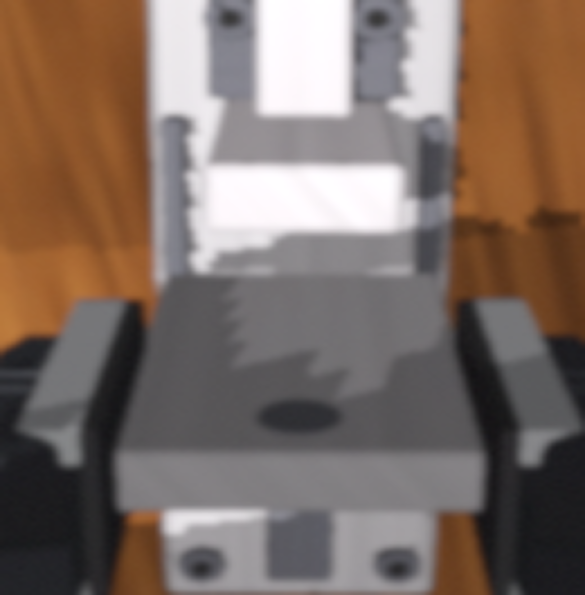

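The held shim is upright. Its bottom edge is at crop row 273 and its top edge at row 450. It is laterally centred between the curbs (both centres at about column 303), and the stop's gap edge is at row 232.

```bash
python3 - <<'E'
from h import *
d=np.load("w5.npz");m=d
T=lambda P:((P-d["tp"])@d["tr"]*1000).round(1)[0]
for n,uv,z in[("shim top +y",(256,278.6),.1263),("shim top -y",(256,295.7),.1263),("shim bot +y",(256,228),.0723),("stop gap edge",(257.5,216.3),.062),("curbL",(190+188/4.5,215),.016),("curbR",(190+418/4.5,215),.016)]:print(n,T(ray(m,uv,z)))
E
```

```text
shim top +y [  3.1  -0.8 -28.7]
shim top -y [ -4.8  -0.8 -28.7]
shim bot +y [ 2.1 -0.9 25.3]
stop gap edge [ 5.2  0.  35.6]
curbL [-11.1 -18.7  81.7]
curbR [-11.1  18.9  81.6]
```

Request:
drive_tool(motion=[[[0,0,15],[0,0,0],1],[[0,0,30],[0,0,0],1],[[0,0,42],[0,0,0],1],[[0,0,50],[0,0,0],1],[[0,0,56],[0,0,0],1]])

```text
time_s: 9.52
tool_pos: [0.4668, -0.0526, 0.0413]
tcp_rot: [[0.172, 0.985, -0.001], [0.985, -0.172, -0.0], [-0.0, -0.001, -1.0]]
contact_force: [-0.3, -0.2, -0.5]
width: 0.033
grip_force: 62.6
```

Request:
drive_tool(motion=[[[0,0,3],[0,0,0],1],[[0,0,5],[0,0,0],1],[[0,0,6],[0,0,0],1],[[0,0,6],[0,0,0],1]])

```text
time_s: 9.85
tool_pos: [0.4673, -0.0527, 0.0362]
tcp_rot: [[0.172, 0.985, 0.0], [0.985, -0.172, 0.0], [0.0, 0.0, -1.0]]
contact_force: [0.2, 0.1, -1.0]
width: 0.0327
grip_force: 62.6
```

Request:
drive_tool(motion=[[[0,0,1.2],[0,0,0],1],[[0,0,1.2],[0,0,0],1],[[0,0,1.2],[0,0,0],0.5],[[0,0,1.2],[0,0,0],0.4],[[0,0,1.2],[0,0,0],0.2]])

```text
time_s: 10.27
tool_pos: [0.4672, -0.0527, 0.0349]
tcp_rot: [[0.172, 0.985, 0.0], [0.985, -0.172, 0.0], [0.0, 0.0, -1.0]]
contact_force: [-0.1, 0.4, -0.0]
width: 0.0619
grip_force: 0.0
```

Request:
drive_tool(motion=[[[0,0,0],[0,0,0],0.2],[[0,0,-30],[0,0,0],0],[[0,0,-65],[0,0,0],0],[[35,0,-90],[0,0,-3],0],[[74,0,-98],[0,0,-8],0]])

```text
time_s: 10.68
tool_pos: [0.4816, 0.0185, 0.1367]
tcp_rot: [[0.038, 0.999, 0.005], [0.999, -0.038, 0.001], [0.002, 0.005, -1.0]]
contact_force: [1.9, 0.6, -0.1]
width: 0.0853
grip_force: 0.0
```

```bash
cat > go.py <<'E'
from h import *
import sys
# from commanded/measured tool pos -> world target xyz
s=manip.observe();t=np.array([float(a) for a in sys.argv[1:4]])
print(np.round(s["tool_pos"],4),"shift",totool(t-np.array(s["tool_pos"]),s).round(1),"yaw",np.degrees(np.arctan2(s["tcp_rot"][1][0],s["tcp_rot"][0][0])).round(2),s["time_s"])
E
python3 go.py .4744 .2502 .08
python3 - <<'E'
from h import *
m=manip.camera_model("wrist");im=np.ascontiguousarray(manip.snapshot("wrist")[:,:,::-1]);np.savez("w6.npz",im=im,**{k:np.array(v) for k,v in m.items()})
g=cv2.cvtColor(im,6).astype(int)
c=proj(m,[.4669,-.0529,.064])[0];print(c);x=int(c[0]);print(g[int(c[1])-50:int(c[1])+50,x-12:x+12].mean(1).astype(int).tolist())
E
```

```text
[0.4816 0.0185 0.1367] shift [231.2 -16.3  56.9] yaw 87.84 10.6833
[240.82591708 294.4223656 ]
[177, 181, 183, 180, 172, 162, 153, 143, 131, 120, 115, 113, 112, 112, 111, 112, 112, 112, 112, 112, 112, 112, 113, 112, 114, 120, 135, 158, 184, 205, 219, 229, 236, 241, 243, 245, 250, 252, 253, 251, 240, 213, 172, 136, 121, 136, 168, 201, 223, 233, 235, 235, 234, 231, 223, 204, 179, 157, 147, 143, 141, 138, 134, 131, 130, 130, 130, 129, 128, 126, 122, 117, 115, 113, 113, 116, 127, 146, 168, 186, 195, 198, 198, 198, 198, 197, 197, 195, 190, 177, 155, 138, 131, 130, 130, 130, 131, 131, 131, 130]
```

Request:
drive_tool(motion=[[[39,-2,0],[0,0,-3],0],[[78,-4,0],[0,0,-6],0],[[117,-7,0],[0,0,-9],0],[[156,-9,0],[0,0,-12],0],[[195,-11,0],[0,0,-15.3],0]])

```text
time_s: 11.15
tool_pos: [0.4746, 0.2173, 0.1325]
tcp_rot: [[-0.234, 0.972, -0.0], [0.972, 0.234, 0.0], [0.0, -0.0, -1.0]]
contact_force: [1.3, 1.7, 0.4]
width: 0.0859
grip_force: 0.0
```

Request:
drive_tool(motion=[[[33,6.5,20],[0,0,0],0],[[33,6.5,45],[0,0,0],0],[[33,6.5,53],[0,0,0],0],[[33,6.5,53],[0,0,0],0],[[33,6.5,53],[0,0,0],0]])

```text
time_s: 11.57
tool_pos: [0.4741, 0.2477, 0.0798]
tcp_rot: [[-0.23, 0.973, -0.001], [0.973, 0.23, -0.001], [-0.001, -0.001, -1.0]]
contact_force: [-0.7, 0.1, 0.6]
width: 0.0854
grip_force: 0.0
```

```bash
python3 go.py .4744 .2494 .031
```

```text
[0.4741 0.2477 0.0798] shift [ 1.6  0.8 48.8] yaw 103.3 11.5667
```

Request:
drive_tool(motion=[[[1.5,0.6,25],[0,0,0],0],[[1.5,0.6,42],[0,0,0],0.2],[[1.5,0.6,49],[0,0,0],0.4],[[1.5,0.6,49],[0,0,0],0.4],[[1.5,0.6,49],[0,0,0],1]])

```text
time_s: 11.98
tool_pos: [0.4749, 0.2502, 0.0319]
tcp_rot: [[-0.231, 0.973, 0.001], [0.973, 0.231, 0.0], [0.0, 0.001, -1.0]]
contact_force: [-0.2, -0.3, 0.4]
width: 0.0404
grip_force: 0.0
```

Request:
drive_tool(motion=[[[0,0,0],[0,0,0],1],[[0,0,0],[0,0,0],1],[[0,0,0],[0,0,0],1]])

```text
time_s: 12.23
tool_pos: [0.4752, 0.2509, 0.0324]
tcp_rot: [[-0.231, 0.973, 0.002], [0.973, 0.231, 0.001], [0.001, 0.002, -1.0]]
contact_force: [-0.6, -1.9, 6.8]
width: 0.0328
grip_force: 60.2
```

Request:
drive_tool(motion=[[[0,0,-35],[0,0,0],1],[[0,0,-70],[0,0,0],1],[[-30,-8,-95],[0,0,5],1],[[-68,-17,-98],[0,0,11],1],[[-106,-26,-98],[0,0,17],1]])

```text
time_s: 12.65
tool_pos: [0.4748, 0.1414, 0.1316]
tcp_rot: [[0.066, 0.998, 0.004], [0.998, -0.066, 0.003], [0.003, 0.004, -1.0]]
contact_force: [1.3, -0.2, -1.8]
width: 0.0327
grip_force: 60.5
```

Request:
drive_tool(motion=[[[-39,1,0],[0,0,2],1],[[-78,1,0],[0,0,4],1],[[-117,2,0],[0,0,6.3],1],[[-156,3,0],[0,0,6.3],1],[[-192,4,0],[0,0,6.3],1]])

```text
time_s: 13.07
tool_pos: [0.4651, -0.0526, 0.1296]
tcp_rot: [[0.173, 0.985, 0.002], [0.985, -0.173, 0.001], [0.001, 0.001, -1.0]]
contact_force: [1.5, -0.6, -0.6]
width: 0.0325
grip_force: 60.5
```

Request:
drive_tool(motion=[[[-12,1,15],[0,0,0],1],[[-12,1,30],[0,0,0],1],[[-12,1,30],[0,0,0],1],[[-12,1,30],[0,0,0],1]])

```text
time_s: 13.4
tool_pos: [0.4639, -0.0623, 0.0989]
tcp_rot: [[0.172, 0.985, -0.001], [0.985, -0.172, -0.0], [-0.0, -0.001, -1.0]]
contact_force: [0.0, 0.1, -0.9]
width: 0.0328
grip_force: 60.5
```

```bash
python3 near.py -15
```

```text
tool [ 0.4639 -0.0623  0.0989] shift [0.8 1.3] yaw 80.09
```

Request:
drive_tool(motion=[[[0.6,1.2,3],[0,0,0],1],[[0.6,1.2,8],[0,0,0],1],[[0.6,1.2,8],[0,0,0],1]])

```text
time_s: 13.65
tool_pos: [0.4656, -0.0612, 0.0905]
tcp_rot: [[0.17, 0.985, -0.0], [0.985, -0.17, 0.0], [0.0, -0.0, -1.0]]
contact_force: [-0.4, -0.6, -1.6]
width: 0.033
grip_force: 60.5
```

```bash
python3 near.py -15; python3 - <<'E'
from h import *
m=manip.camera_model("wrist");s=manip.observe();im=np.ascontiguousarray(manip.snapshot("wrist")[:,:,::-1])
g=cv2.cvtColor(im,6).astype(int);p=g[150:310,246:266].mean(1);d=np.abs(np.diff(p))
e=[i for i in range(1,158) if d[i]>12 and d[i]>=d[i-1] and d[i]>=d[i+1]]
T=lambda P:((P-np.array(s["tool_pos"]))@np.array(s["tcp_rot"])*1000)[0,0].round(1)
zb=s["tool_pos"][2]-.0264
print("row, x@z.064, x@shim bottom, x@shim top");[print(150+i,int(p[i-2]),int(p[i+3]),T(ray(m,(256,150.5+i),.064)),T(ray(m,(256,150.5+i),zb)),T(ray(m,(256,150.5+i),zb+.054))) for i in e]
E
```

```text
tool [ 0.4656 -0.0612  0.0905] shift [-0.6 -0.3] yaw 80.19
row, x@z.064, x@shim bottom, x@shim top
171 246 145 34.1 34.1 46.3
184 144 247 26.9 26.9 41.4
205 243 94 15.0 15.0 33.3
211 106 216 11.5 11.5 30.9
224 212 113 3.8 3.8 25.7
278 87 127 -30.4 -30.4 2.4
```

Request:
drive_tool(motion=[[[-0.6,-0.3,6],[0,0,0],1],[[-0.6,-0.3,18],[0,0,0],1],[[-0.6,-0.3,30],[0,0,0],1],[[-0.6,-0.3,40],[0,0,0],1],[[-0.6,-0.3,48],[0,0,0],1]])

```text
time_s: 14.12
tool_pos: [0.4663, -0.0627, 0.0432]
tcp_rot: [[0.172, 0.985, 0.002], [0.985, -0.172, 0.0], [0.0, 0.002, -1.0]]
contact_force: [-7.6, -1.5, 29.2]
width: 0.0324
grip_force: 70.6
```

Request:
drive_tool(motion=[[[0,0,3],[0,0,0],1],[[0,0,4.6],[0,0,0],1],[[0,0,4.6],[0,0,0],1]])

```text
time_s: 14.37
tool_pos: [0.4662, -0.0632, 0.0395]
tcp_rot: [[0.172, 0.985, 0.001], [0.985, -0.172, 0.0], [0.001, 0.001, -1.0]]
contact_force: [-7.1, -2.0, 24.8]
width: 0.0324
grip_force: 73.2
```

Contact at curb height, with a push from +x, so I'll raise the shim, shift it laterally and retry.

Request:
drive_tool(motion=[[[0,0,-5],[0,0,0],1],[[0,-0.8,-8],[0,0,0],1],[[0,-1.6,-8],[0,0,0],1],[[0,-1.6,-8],[0,0,0],1]])

```text
time_s: 14.7
tool_pos: [0.4632, -0.062, 0.0459]
tcp_rot: [[0.172, 0.985, -0.0], [0.985, -0.172, 0.0], [0.0, -0.0, -1.0]]
contact_force: [0.2, 0.4, -2.1]
width: 0.0327
grip_force: 69.9
```

```bash
python3 near.py -16; python3 - <<'E'
from h import *
m=manip.camera_model("wrist");s=manip.observe();im=np.ascontiguousarray(manip.snapshot("wrist")[:,:,::-1])
cv2.imwrite("pics/w7.png",cv2.resize(im[170:310,190:320],None,fx=5,fy=4,interpolation=cv2.INTER_CUBIC))
np.savez("w7.npz",im=im,tp=s["tool_pos"],tr=s["tcp_rot"],**{k:np.array(v) for k,v in m.items()})
E
```

```text
tool [ 0.4632 -0.062   0.0459] shift [-0.4  2. ] yaw 80.12
```

View pics/w7.png

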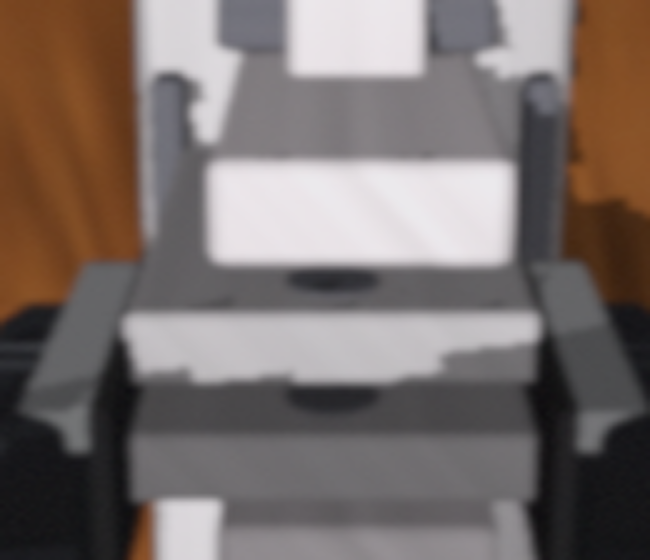

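The view shows shim 4 standing at rows 310–382 and the held shim at rows 432–500. Both are centred at column 332, while the stop's centre is at column 361. So the pads are straddling shim 4 as well, and the upward force was rubbing on it. I'll recentre and lower again.

Request:
drive_tool(motion=[[[-0.4,1.2,0],[0,0,0],1],[[-0.4,2.2,0],[0,0,0],1],[[-0.4,2.2,0],[0,0,0],1],[[-0.4,2.2,3],[0,0,0],1],[[-0.4,2.2,5],[0,0,0],1]])

```text
time_s: 15.17
tool_pos: [0.4656, -0.063, 0.0408]
tcp_rot: [[0.172, 0.985, -0.0], [0.985, -0.172, -0.0], [-0.0, -0.0, -1.0]]
contact_force: [0.3, -1.2, -1.9]
width: 0.0325
grip_force: 69.9
```

Request:
drive_tool(motion=[[[0,0,1.5],[0,0,0],1],[[0,0,3],[0,0,0],1],[[0,0,4],[0,0,0],1],[[0,0,4],[0,0,0],1]])

```text
time_s: 15.5
tool_pos: [0.4657, -0.0633, 0.0387]
tcp_rot: [[0.172, 0.985, -0.001], [0.985, -0.172, 0.001], [0.001, -0.001, -1.0]]
contact_force: [-12.9, -0.1, 33.4]
width: 0.0328
grip_force: 74.8
```

The pads had also picked up shim 4 (its top measured 6 mm high in that picture), and it is now back on the floor. The held shim is about 2 mm above the floor and inside the curbs, so I'll release it.

Request:
drive_tool(motion=[[[0,0,-0.5],[0,0,0],0.55],[[0,0,-0.5],[0,0,0],0.5],[[0,0,-0.5],[0,0,0],0.4],[[0,0,-0.5],[0,0,0],0.2],[[0,0,-0.5],[0,0,0],0.1]])

```text
time_s: 15.92
tool_pos: [0.4656, -0.063, 0.0375]
tcp_rot: [[0.172, 0.985, -0.0], [0.985, -0.172, -0.0], [-0.0, -0.0, -1.0]]
contact_force: [-0.1, -0.1, 1.2]
width: 0.0736
grip_force: 0.0
```

Request:
drive_tool(motion=[[[0,0,-30],[0,0,0],0],[[0,0,-65],[0,0,0],0],[[0,0,-75],[0,0,0],0],[[0,0,-75],[0,0,0],0],[[0,0,-75],[0,0,0],0]])

```text
time_s: 16.33
tool_pos: [0.4659, -0.0627, 0.1127]
tcp_rot: [[0.171, 0.985, 0.001], [0.985, -0.171, 0.001], [0.001, 0.001, -1.0]]
contact_force: [-0.5, -0.3, -0.3]
width: 0.0856
grip_force: 0.0
```

```bash
python3 - <<'E'
from h import *
m=manip.camera_model("wrist");s=manip.observe();im=np.ascontiguousarray(manip.snapshot("wrist")[:,:,::-1])
cv2.imwrite("pics/w8.png",cv2.resize(im[170:280,196:316],None,fx=5,fy=5,interpolation=cv2.INTER_CUBIC))
np.savez("w8.npz",im=im,tp=s["tool_pos"],tr=s["tcp_rot"],**{k:np.array(v) for k,v in m.items()})
print(s["tool_pos"],s["time_s"])
S=np.array([.4679,-.0470,0]);u=np.array([.1736,.9848,0]);w=np.array([.9848,-.1736,0])
g=cv2.cvtColor(im,6).astype(int)
p=g[170:290,248:262].mean(1);d=np.abs(np.diff(p))
for i in range(1,118):
    if d[i]>9 and d[i]>=d[i-1] and d[i]>=d[i+1]:
        P=ray(m,(255,170.5+i),.064)[0]-S;print(170+i,int(p[i-2]),int(p[i+3]),"bed y@z64",(P@u*1000).round(1))
def lat(c,r,z):return ((ray(m,(c,r),z)[0]-S)@w*1000).round(1)
E
```

```text
[ 0.46594136 -0.06266735  0.11268626] 16.3333
173 145 251 bed y@z64 12.2
192 240 111 bed y@z64 0.2
196 98 219 bed y@z64 -2.4
208 212 93 bed y@z64 -10.2
213 93 211 bed y@z64 -13.5
225 211 121 bed y@z64 -21.6
239 112 163 bed y@z64 -31.3
243 156 197 bed y@z64 -34.1
249 197 166 bed y@z64 -38.3
256 179 117 bed y@z64 -43.4
261 117 234 bed y@z64 -47.0
267 238 152 bed y@z64 -51.4
```

View pics/w8.png

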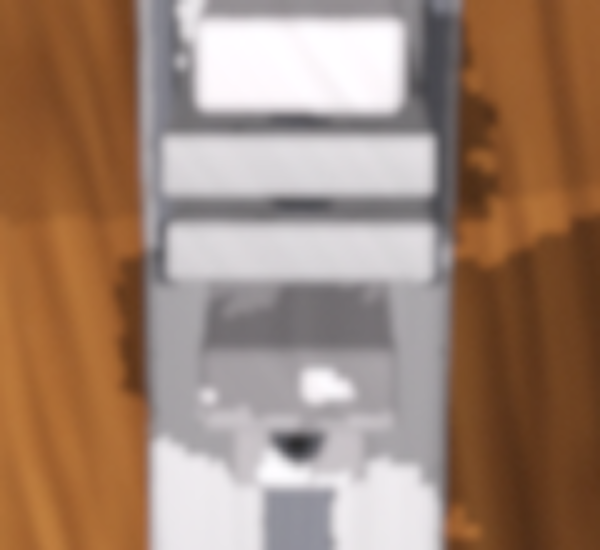

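Both shims stand upright and square, their tops at rows 135–195 and 222–280 between stop and jaw. About 10 mm is left for the last one. I'll regrip the second shim with the pads offset towards the jaw and slide both up to the stop to make room.

Request:
drive_tool(motion=[[[-8.2,0,20],[0,0,0],0],[[-8.2,0,50],[0,0,0],0],[[-8.2,0,68],[0,0,0],0.2],[[-8.2,0,72],[0,0,0],0.4],[[-8.2,0,72],[0,0,0],0.4]])

```text
time_s: 16.8
tool_pos: [0.4623, -0.0715, 0.0387]
tcp_rot: [[0.172, 0.985, -0.005], [0.985, -0.172, -0.002], [-0.002, -0.004, -1.0]]
contact_force: [0.3, -0.6, -0.3]
width: 0.0523
grip_force: 0.0
```

Request:
drive_tool(motion=[[[0,0,0],[0,0,0],1],[[0,0,0],[0,0,0],1],[[0,0,0],[0,0,0],1],[[0,0,0],[0,0,0],1]])

```text
time_s: 17.13
tool_pos: [0.4649, -0.071, 0.0414]
tcp_rot: [[0.172, 0.985, 0.002], [0.985, -0.172, 0.0], [0.001, 0.001, -1.0]]
contact_force: [-0.4, 0.6, 2.4]
width: 0.0323
grip_force: 59.6
```

```bash
python3 near.py -18.8
```

```text
tool [ 0.4649 -0.071   0.0414] shift [ 5.3 -1.3] yaw 80.11
```

Gripped. Now I'll slide towards the stop.

Request:
drive_tool(motion=[[[1.5,0,0],[0,0,0],1],[[3,-0.4,0],[0,0,0],1],[[4.5,-0.8,0],[0,0,0],1],[[5.3,-0.8,0],[0,0,0],1],[[5.3,-0.8,0],[0,0,0],1]])

```text
time_s: 17.55
tool_pos: [0.4652, -0.0667, 0.0414]
tcp_rot: [[0.172, 0.985, 0.002], [0.985, -0.172, -0.001], [-0.001, 0.002, -1.0]]
contact_force: [-0.7, -5.6, 6.7]
width: 0.0326
grip_force: 60.4
```

Request:
drive_tool(motion=[[[0,0,0],[0,0,0],0.55],[[0,0,0],[0,0,0],0.4],[[0,0,0],[0,0,0],0.2],[[0,0,0],[0,0,0],0.1],[[0,0,-25],[0,0,0],0]])

```text
time_s: 17.97
tool_pos: [0.4615, -0.0652, 0.0627]
tcp_rot: [[0.171, 0.985, -0.006], [0.985, -0.171, -0.001], [-0.002, -0.006, -1.0]]
contact_force: [-1.0, 0.2, 0.5]
width: 0.0836
grip_force: 0.0
```

Request:
drive_tool(motion=[[[0,0,-30],[0,0,0],0],[[0,0,-65],[0,0,0],0],[[0,0,-70],[0,0,0],0],[[0,0,-70],[0,0,0],0]])

```text
time_s: 18.3
tool_pos: [0.4659, -0.0653, 0.1376]
tcp_rot: [[0.171, 0.985, 0.004], [0.985, -0.171, 0.002], [0.002, 0.004, -1.0]]
contact_force: [0.2, 0.3, -0.7]
width: 0.0852
grip_force: 0.0
```

```bash
cat > prof.py <<'E'
from h import *
m=manip.camera_model("wrist");s=manip.observe();im=np.ascontiguousarray(manip.snapshot("wrist")[:,:,::-1])
print(s["tool_pos"],s["time_s"])
S=np.array([.4679,-.0470,0]);u=np.array([.1736,.9848,0])
g=cv2.cvtColor(im,6).astype(int)
c=int(proj(m,[.463,-.068,.064])[0][0]);p=g[150:300,c-7:c+7].mean(1);d=np.abs(np.diff(p))
for i in range(1,148):
    if d[i]>9 and d[i]>=d[i-1] and d[i]>=d[i+1]:
        P=ray(m,(c,150.5+i),.064)[0]-S;y=P@u*1000
        if -46<y<16:print(150+i,int(p[i-2]),int(p[i+3]),"bed y@z64",y.round(1))
E
python3 prof.py; python3 go.py .4825 .2142 .08
```

```text
[ 0.46594249 -0.06534181  0.13763878] 18.3
161 145 252 bed y@z64 12.2
178 248 163 bed y@z64 0.3
181 145 222 bed y@z64 -1.8
191 216 214 bed y@z64 -9.0
193 202 220 bed y@z64 -10.4
203 211 143 bed y@z64 -17.7
221 145 248 bed y@z64 -31.3
227 247 163 bed y@z64 -35.9
239 160 117 bed y@z64 -45.2
[ 0.4648 -0.0652  0.136 ] shift [278.3 -30.5  56.3] yaw 80.14 18.35
```

Request:
drive_tool(motion=[[[39,-4,0],[0,0,-4],0],[[78,-8,0],[0,0,-9],0],[[117,-12,0],[0,0,-14],0],[[156,-16,0],[0,0,-18],0],[[195,-20,0],[0,0,-23.2],0]])

```text
time_s: 18.77
tool_pos: [0.4768, 0.1314, 0.1337]
tcp_rot: [[-0.233, 0.972, -0.003], [0.972, 0.233, -0.001], [-0.0, -0.003, -1.0]]
contact_force: [1.0, -0.2, 0.4]
width: 0.0855
grip_force: 0.0
```

```bash
python3 go.py .4842 .2083 .08
```

```text
[0.4768 0.1314 0.1337] shift [73.  25.2 53.6] yaw 103.48 18.7667
```

Request:
drive_tool(motion=[[[37,12,10],[0,0,0],0],[[74,25,25],[0,0,0],0],[[74,25,48],[0,0,0],0],[[74,25,56],[0,0,0],0],[[74,25,56],[0,0,0],0]])

```text
time_s: 19.18
tool_pos: [0.4831, 0.206, 0.0759]
tcp_rot: [[-0.23, 0.973, -0.006], [0.973, 0.23, -0.005], [-0.003, -0.006, -1.0]]
contact_force: [0.4, -0.7, 0.1]
width: 0.0854
grip_force: 0.0
```

Request:
drive_tool(motion=[[[0,0,0],[0,0,0],0],[[0,0,0],[0,0,0],0]])

```text
time_s: 19.35
tool_pos: [0.4859, 0.2063, 0.0801]
tcp_rot: [[-0.228, 0.974, 0.0], [0.974, 0.228, -0.0], [-0.0, 0.0, -1.0]]
contact_force: [-0.1, 0.2, 0.3]
width: 0.0855
grip_force: 0.0
```

```bash
python3 go.py .4842 .2083 .031
```

```text
[0.4859 0.2063 0.0801] shift [ 2.3 -1.3 49.1] yaw 103.18 19.35
```

Request:
drive_tool(motion=[[[2,-1,25],[0,0,0],0],[[2,-1,42],[0,0,0],0.2],[[2,-1,49],[0,0,0],0.4],[[2,-1,49],[0,0,0],0.4],[[2,-1,49],[0,0,0],1]])

```text
time_s: 19.77
tool_pos: [0.4846, 0.2089, 0.0315]
tcp_rot: [[-0.229, 0.973, 0.001], [0.973, 0.229, 0.0], [0.0, 0.001, -1.0]]
contact_force: [0.2, -0.1, 1.0]
width: 0.0405
grip_force: 0.0
```

Request:
drive_tool(motion=[[[0,0,0],[0,0,0],1],[[0,0,0],[0,0,0],1],[[0,0,0],[0,0,0],1]])

```text
time_s: 20.02
tool_pos: [0.485, 0.2095, 0.0321]
tcp_rot: [[-0.23, 0.973, 0.002], [0.973, 0.23, 0.001], [0.001, 0.002, -1.0]]
contact_force: [-2.0, -0.7, 7.1]
width: 0.033
grip_force: 60.2
```

Request:
drive_tool(motion=[[[0,0,-35],[0,0,0],1],[[0,0,-70],[0,0,0],1],[[-30,-8,-95],[0,0,5],1],[[-68,-17,-98],[0,0,11],1],[[-106,-26,-98],[0,0,17],1]])

```text
time_s: 20.43
tool_pos: [0.4845, 0.1, 0.1313]
tcp_rot: [[0.067, 0.998, 0.004], [0.998, -0.067, 0.003], [0.003, 0.004, -1.0]]
contact_force: [1.2, -0.9, -2.5]
width: 0.0328
grip_force: 60.5
```

```bash
python3 near.py -31
```

```text
tool [0.4845 0.1    0.1313] shift [-179.   -10.6] yaw 86.14
```

Request:
drive_tool(motion=[[[-39,-2,0],[0,0,2],1],[[-78,-4,0],[0,0,4],1],[[-117,-6,0],[0,0,6.1],1],[[-156,-9,0],[0,0,6.1],1],[[-178,-10.5,0],[0,0,6.1],1]])

```text
time_s: 20.85
tool_pos: [0.4603, -0.0812, 0.1294]
tcp_rot: [[0.174, 0.985, 0.001], [0.985, -0.174, 0.0], [0.001, 0.001, -1.0]]
contact_force: [-0.4, 0.1, -1.6]
width: 0.0327
grip_force: 60.5
```

Request:
drive_tool(motion=[[[0,0,20],[0,0,0],1],[[0,0,32],[0,0,0],1],[[0,0,32],[0,0,0],1],[[0,0,32],[0,0,0],1]])

```text
time_s: 21.18
tool_pos: [0.461, -0.0769, 0.0969]
tcp_rot: [[0.171, 0.985, -0.001], [0.985, -0.171, -0.0], [-0.0, -0.001, -1.0]]
contact_force: [-0.3, -0.6, -0.8]
width: 0.0331
grip_force: 60.5
```

```bash
python3 near.py -30; sed -i 's/-46<y/-70<y/' prof.py; python3 prof.py
```

```text
tool [ 0.461  -0.0769  0.0969] shift [0.7 1.7] yaw 80.18
[ 0.46097035 -0.07693443  0.09685146] 21.1833
153 146 252 bed y@z64 12.0
174 246 145 bed y@z64 0.3
177 137 223 bed y@z64 -1.4
190 216 213 bed y@z64 -8.9
192 197 222 bed y@z64 -10.1
204 214 137 bed y@z64 -17.2
250 106 65 bed y@z64 -46.1
258 65 113 bed y@z64 -51.4
263 113 206 bed y@z64 -54.7
268 206 172 bed y@z64 -58.1
271 194 130 bed y@z64 -60.2
```

Request:
drive_tool(motion=[[[0,1.9,3],[0,0,0],1],[[0,1.9,8],[0,0,0],1],[[0,1.9,8],[0,0,0],1],[[0,1.9,8],[0,0,0],1]])

```text
time_s: 21.57
tool_pos: [0.463, -0.077, 0.0885]
tcp_rot: [[0.17, 0.985, -0.0], [0.985, -0.17, -0.0], [-0.0, -0.0, -1.0]]
contact_force: [-0.3, 0.7, -0.9]
width: 0.0325
grip_force: 60.5
```

```bash
python3 near.py -30.5
```

```text
tool [ 0.463  -0.077   0.0885] shift [-0.1 -0.3] yaw 80.22
```

Well placed. I'll descend to TCP z of about 0.037.

Request:
drive_tool(motion=[[[0,0,12],[0,0,0],1],[[0,0,24],[0,0,0],1],[[0,0,34],[0,0,0],1],[[0,0,42],[0,0,0],1],[[0,0,47],[0,0,0],1]])

```text
time_s: 21.98
tool_pos: [0.4627, -0.0771, 0.0407]
tcp_rot: [[0.17, 0.985, -0.001], [0.985, -0.17, -0.0], [-0.001, -0.001, -1.0]]
contact_force: [0.1, -0.9, 0.1]
width: 0.0325
grip_force: 60.5
```

Request:
drive_tool(motion=[[[0,0,2.5],[0,0,0],1],[[0,0,4.5],[0,0,0],1],[[0,0,5],[0,0,0],1],[[0,0,5],[0,0,0],1]])

```text
time_s: 22.32
tool_pos: [0.4632, -0.0772, 0.0368]
tcp_rot: [[0.17, 0.985, 0.0], [0.985, -0.17, -0.0], [0.0, 0.0, -1.0]]
contact_force: [-0.3, -0.1, -1.3]
width: 0.033
grip_force: 60.5
```

Request:
drive_tool(motion=[[[0,0,0.7],[0,0,0],1],[[0,0,0.7],[0,0,0],0.55],[[0,0,0.7],[0,0,0],0.4],[[0,0,0.7],[0,0,0],0.2],[[0,0,0.7],[0,0,0],0.1]])

```text
time_s: 22.73
tool_pos: [0.4632, -0.0771, 0.0361]
tcp_rot: [[0.17, 0.985, 0.0], [0.985, -0.17, 0.0], [0.0, 0.0, -1.0]]
contact_force: [-0.2, 0.4, -0.2]
width: 0.0735
grip_force: 0.0
```

Request:
drive_tool(motion=[[[0,0,-30],[0,0,0],0],[[0,0,-65],[0,0,0],0],[[0,0,-100],[0,0,0],0],[[0,0,-105],[0,0,0],0],[[0,0,-105],[0,0,0],0]])

```text
time_s: 23.15
tool_pos: [0.4648, -0.077, 0.1432]
tcp_rot: [[0.17, 0.985, 0.005], [0.985, -0.17, 0.002], [0.003, 0.004, -1.0]]
contact_force: [-0.1, 0.2, -0.6]
width: 0.0858
grip_force: 0.0
```

```bash
python3 prof.py; python3 go.py .4652 -.0620 .14
```

```text
[ 0.46475425 -0.07696315  0.1431902 ] 23.15
160 248 183 bed y@z64 0.2
162 195 225 bed y@z64 -1.2
172 220 209 bed y@z64 -8.3
174 212 224 bed y@z64 -9.8
185 211 92 bed y@z64 -17.8
190 92 220 bed y@z64 -21.5
201 213 202 bed y@z64 -29.7
203 183 246 bed y@z64 -31.2
221 221 128 bed y@z64 -45.1
228 114 197 bed y@z64 -50.6
235 209 106 bed y@z64 -56.2
[ 0.4636 -0.0768  0.1414] shift [14.8 -0.9  1.5] yaw 80.23 23.2
```

All three shims stand in the gap (-1.2 to -9, -10 to -18 and -21.5 to -29.7 mm, with the jaw face at -31). Next I check the joint room for the quarter turn.

```bash
python3 - <<'E'
from h import *
s=manip.observe();print(np.round(s["joint_positions"],2))
S=np.array([.4679,-.0470,0]);u=np.array([.1736,.9848,0]);w=np.array([.9848,-.1736,0]);t=S+u*-.012+w*.0005;print(t,totool(t-np.array(s["tool_pos"]),s).round(1))
E
```

```text
[-0.7   0.01  0.79  2.04 -0.01  1.09 -0.07]
[ 0.4663092 -0.0589044  0.       ] [ 17.8  -0.6 141.5]
```

Request:
drive_tool(motion=[[[9,0,0],[0,0,7],0],[[17.8,-0.6,0],[0,0,14],0],[[17.8,-0.6,0],[0,0,21],0],[[17.8,-0.6,0],[0,0,28],0],[[17.8,-0.6,0],[0,0,35],0]])

```text
time_s: 23.62
tool_pos: [0.4643, -0.0593, 0.1391]
tcp_rot: [[0.709, 0.706, -0.003], [0.706, -0.709, -0.001], [-0.003, -0.001, -1.0]]
contact_force: [0.7, -0.5, -0.0]
width: 0.0853
grip_force: 0.0
```

Request:
drive_tool(motion=[[[0,0,0],[0,0,7],0],[[0,0,0],[0,0,14],0],[[0,0,0],[0,0,21],0],[[0,0,0],[0,0,28],0],[[0,0,0],[0,0,35],0]])

```text
time_s: 24.03
tool_pos: [0.4643, -0.0595, 0.1391]
tcp_rot: [[0.985, 0.171, -0.003], [0.171, -0.985, -0.001], [-0.003, 0.0, -1.0]]
contact_force: [-0.1, 0.8, -0.3]
width: 0.0854
grip_force: 0.0
```

Request:
drive_tool(motion=[[[0,0,0],[0,0,7],0.1],[[0,0,0],[0,0,14],0.1],[[0,0,0],[0,0,20],0.1],[[0,0,0],[0,0,20],0.1],[[0,0,0],[0,0,20],0.1]])

```text
time_s: 24.45
tool_pos: [0.4647, -0.0595, 0.1397]
tcp_rot: [[0.986, -0.167, -0.002], [-0.167, -0.986, -0.001], [-0.002, 0.001, -1.0]]
contact_force: [-0.2, -0.5, -0.2]
width: 0.0771
grip_force: 0.0
```

```bash
python3 go.py .4663 -.0589 .027; python3 - <<'E'
from h import *
print(manip.observe()["width"],np.round(manip.observe()["tcp_rot"],3).tolist())
E
```

```text
[ 0.4647 -0.0595  0.1397] shift [  1.7  -1.  112.7] yaw -9.6 24.45
0.07705851741686091 [[0.986, -0.167, -0.002], [-0.167, -0.986, -0.001], [-0.002, 0.001, -1.0]]
```

Request:
drive_tool(motion=[[[1.5,-0.8,20],[0,0,0.4],0.1],[[1.5,-0.8,45],[0,0,0.4],0.1],[[1.5,-0.8,65],[0,0,0.4],0.1],[[1.5,-0.8,75],[0,0,0.4],0.1],[[1.5,-0.8,75],[0,0,0.4],0.1]])

```text
time_s: 24.87
tool_pos: [0.4652, -0.0592, 0.0637]
tcp_rot: [[0.985, -0.175, -0.004], [-0.175, -0.985, -0.001], [-0.004, 0.002, -1.0]]
contact_force: [-0.5, -0.3, 0.8]
width: 0.0768
grip_force: 0.0
```

```bash
python3 go.py .4663 -.0589 .028
```

```text
[ 0.4652 -0.0592  0.0637] shift [ 1.2 -0.5 35.7] yaw -10.07 24.8667
```

Request:
drive_tool(motion=[[[0,-0.4,10],[0,0,0],0.1],[[0,-0.4,20],[0,0,0],0.1],[[0,-0.4,28],[0,0,0],0.1],[[0,-0.4,35],[0,0,0],0.1],[[0,-0.4,35],[0,0,0],0.1]])

```text
time_s: 25.28
tool_pos: [0.4664, -0.0585, 0.0297]
tcp_rot: [[0.984, -0.177, -0.002], [-0.177, -0.984, -0.0], [-0.002, 0.001, -1.0]]
contact_force: [-1.6, -1.1, 0.1]
width: 0.077
grip_force: 0.0
```

Request:
drive_tool(motion=[[[0,0,0],[0,0,0],0.2],[[0,0,0],[0,0,0],0.3]])

```text
time_s: 25.45
tool_pos: [0.4674, -0.059, 0.0312]
tcp_rot: [[0.984, -0.177, 0.0], [-0.177, -0.984, -0.0], [0.0, 0.0, -1.0]]
contact_force: [-1.0, -2.2, 1.8]
width: 0.0602
grip_force: 1.2
```

Request:
drive_tool(motion=[[[0,0,0],[0,0,0],0.36],[[0,0,0],[0,0,0],0.4],[[0,0,0],[0,0,0],0.44],[[0,0,0],[0,0,0],0.48]])

```text
time_s: 25.78
tool_pos: [0.4676, -0.0591, 0.0316]
tcp_rot: [[0.984, -0.177, 0.001], [-0.177, -0.984, -0.0], [0.001, 0.0, -1.0]]
contact_force: [-3.3, -4.5, 12.2]
width: 0.0467
grip_force: 61.1
```

Request:
drive_tool(motion=[[[0,0,0],[0,0,0],0.6],[[0,0,0],[0,0,0],0.8],[[0,0,0],[0,0,0],1],[[0,0,0],[0,0,0],1],[[0,0,0],[0,0,0],1]])

```text
time_s: 26.2
tool_pos: [0.4676, -0.0591, 0.0316]
tcp_rot: [[0.984, -0.177, 0.001], [-0.177, -0.984, -0.0], [0.001, 0.0, -1.0]]
contact_force: [-4.1, -4.3, 11.7]
width: 0.0473
grip_force: 61.1
```

Request:
drive_tool(motion=[[[0,0,0],[0,0,0],1],[[0,0,0],[0,0,0],1],[[0,0,0],[0,0,0],1]])

```text
time_s: 26.45
tool_pos: [0.4676, -0.0591, 0.0317]
tcp_rot: [[0.984, -0.177, 0.001], [-0.177, -0.984, -0.0], [0.001, 0.0, -1.0]]
contact_force: [-3.7, -3.4, 11.6]
width: 0.0471
grip_force: 61.1
```

```bash
python3 - <<'E'
from h import *
s=manip.observe();print(s["time_s"],s["width"],s["grip_force"],s["tool_pos"],s["contact_force"])
a=manip.snapshot("side");m=manip.camera_model("side");q=proj(m,[[.468,-.047,.05],[.478,.0125,.03]]);print(q)
b=manip.snapshot("wrist")
x,y=q[0].astype(int)
o=np.hstack([cv2.resize(a[y-40:y+40,x-50:x+50],(440,352),interpolation=2),cv2.resize(b[100:384,120:420],(360,352))])
cv2.imwrite("pics/end.png",o[:,:,::-1])
E
```

```text
26.45 0.047090117440107916 61.05428338050842 [ 0.46759778 -0.05912364  0.03166091] [-3.74942085 -3.4277282  11.6053445 ]
[[265.24483388 183.06149753]
 [249.46376076 201.53400603]]
```

The opening is 47.1 mm, against 48 mm for both plates plus three shims less the usual 1 mm of pad give. It holds steady at 61 N, so the stack is tight.

```bash
python3 -c "
from bench import manip
print(manip.sign_off())"
```

```text
the job is handed in; nothing more can be done
None
```

I handed the job in at about 26.5 s: the pin is home, three shims stand between jaw and stop, one spare is left in the rack, and the gripper still holds a steady 61 N squeeze; I went one over the limit of 10 viewed pictures (11), and the final squeeze was confirmed by grip readings only.

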